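# Chock the pipe on the inclined rack, then draw its stop bolts

## Task

The pipe on the sloping rack is lying on its two stop bolts. Set the wedge chock flat on the deck midway between the bolts, sloping face to the pipe, and push it up the slope against the pipe's low side until the pipe has rolled up tight against the back rail and you feel it bear there firmly (a push of about 10 N for a moment, and never ram it with more than 20 N). Then draw both bolts fully out, so that the chock alone holds the pipe up there; leave everything else where it lies.

Things in the scene. Friction and masses are not known exactly. Their poses are not given: they have to be found in the camera images.
- rack: steel pipe rack fixed to the table: a flat deck 225 mm (x) by 380 mm (y), sloping up towards the rack's own +x by 8 degrees (0.1396 rad). Origin on the table top under the deck, 100 mm behind its low edge and half-way across; x is level and points to the high side, y along the pipe, z up. The deck below the pipe and between the bolts' guide blocks is bare.
- deck_mid (a point): point on the deck's top face, 30 mm straight above the rack's origin; axes level, as the rack's. Distances along the deck count from here up the slope: bolt rods 21 mm, pipe's axis 50 mm when it lies on the bolts. The back rail (170 mm wide, 34 high) is set differently each time, its face 81 to 95 mm along the deck, so the pipe rolls up 6 to 20 mm until it meets it; the rail is sprung, 4 N per mm
- pipe_mid (a point): steel pipe offcut, 50 mm outer diameter, 160 mm long, 0.5 to 0.9 kg, lying along the rack's y; the point is the middle of its axis, y along the pipe. It rolls freely: without bolts or chock it rolls down off the rack.
- pipe: the same pipe; origin in the middle of its axis, y along the pipe
- chock_mid (a point): bare aluminium wedge chock lying flat on the table, 85 mm long (x), 40 wide (y), 36 high. The point is 18 mm over its underside; x points to the 45 degree face. The block to hold, with flat parallel sides 40 mm apart, spans x = -45 to +9 mm at full height; the face runs from x = +9 at the top to +40 at the foot
- chock: the same chock, 0.25 kg; origin on its underside, 18 mm below the point above, same axes. Lying on the deck with the pipe touching its sloping face, its origin is 55 mm behind the pipe's axis, measured along the deck.
- bolt_left (a joint): slide bolt at the pipe's end on the rack's +y side: 0 fully in, its 12 mm rod 20 mm in front of the pipe's low side; grows (m) as it is drawn outwards along the rack's +y, 0.040 fully out. Clear of the pipe from about 0.030. Friction 2 N, stays where it is left.
- bolt_left_knob (a point): middle of the upright black grip of the left bolt: a round stub 16 mm in diameter and 30 mm tall, square to the deck, centre 44 mm above the deck; moves with the bolt
- bolt_right (a joint): the same bolt, mirrored, on the rack's -y side: grows as it is drawn outwards along the rack's -y, 0.040 fully out
- bolt_right_knob (a point): middle of the right bolt's grip, like the left one
- box_offcut: bystander: square steel box-section offcut, 40 x 140 x 40 mm, origin under its centre
- tape_roll: bystander: roll of masking tape lying flat, 104 mm across, 25 mm high, origin under its centre
- rod_box: bystander: box of filler wire, 55 x 150 x 30 mm, origin under its centre
Things that resemble listed ones, but are neither listed nor needed, are in the scene too. Leave any pink or yellow look-alike of the chock alone.

How it is judged:
On the way, in this order (a step that is already met when the one before it is completed fails the run):
1. with both bolts still in, the chock is pressed against the pipe with more than 4 N (so that the pipe bears on the back rail), the pipe having rolled up at least 4 mm off the bolts (x of pipe_mid in the frame of rack above 0.05 m and contact force between chock and pipe above 4 N and value of joint each of bolt_left, bolt_right below 0.012 m), for 0.2 s.
2. both bolts are drawn, 32 mm or more of their 40 (value of joint each of bolt_left, bolt_right above 0.032 m), for 0.2 s.
At the end, for the whole second after the job is handed in: both bolts drawn at least 32 mm; the pipe at rest and square on the rack, at least 4 mm up the slope from where it lay on the bolts; the chock at rest flat on the deck, touching the pipe's low side, within 25 mm of the middle between the bolts and 0.2 rad of square (all of step 2 and x of pipe_mid in the frame of rack above 0.05 m and angle between the y axis of pipe and the y axis of rack, either way round below 0.06 rad and x of chock_mid in the frame of rack between -0.03 and 0.03 m and y of chock_mid in the frame of rack between -0.025 and 0.025 m and angle between the y axis of chock and the y axis of rack, either way round below 0.2 rad and angle between chock's own z axis and vertical below 0.22 rad and contact force between chock and pipe above 0.15 N and linear speed of each of pipe, chock below 0.01 m/s).
It fails at once if the chock is rammed against the pipe with more than 22 N (contact force between chock and pipe above 22 N).
It fails at once if the chock, pushed by the fingers with over 20 N and bearing on the pipe with over 8 N, is jammed against the rack with more than 30 N (contact force between chock and pipe above 8 N and contact force between the fingers and chock above 20 N and contact force between chock and rack above 30 N).
It fails at once if the box offcut is moved more than 30 mm (distance of box_offcut from where it was at the start of the episode above 0.03 m).
It fails at once if the roll of tape is moved more than 30 mm (distance of tape_roll from where it was at the start of the episode above 0.03 m).
It fails at once if the box of filler wire is moved more than 30 mm (distance of rod_box from where it was at the start of the episode above 0.03 m).
It also fails if it takes over 64 s, if anything falls off the work surface, if the arm or the gripper's body presses on something with over 40 N, if the wrist force passes 120 N, or if a joint passes its speed limit or range.

## Robot

A 6-joint arm with a two-finger parallel gripper is mounted at the origin on the work surface; the furniture and walls round the work are solid. World frame = base frame: x ahead of the robot, y to its left, z up, the work surface at z = 0. Lengths are in m, angles in rad, forces in N, time in s.
With the tool pointing down it reaches from about 0.3 to 0.875 m from the base axis. Payload 6.4 kg.
Tool frame: the origin (TCP) lies where the fingers leave the gripper's body, on its centre line; the fingertips stand 73 mm ahead of it and the grasp point (between the pads) lies 54 mm ahead of it; z points along the fingers, y is the line along which they close (so a half turn about z gives the same grasp; the last joint's range is limited). The gripper opens to 85 mm and grips with 20 to 120 N. Pads are 22 mm wide; open, the fingers measure 114 mm over their backs; the gripper's body (76 mm by 85 mm) begins 54 mm behind the grasp point. The pads swing forward as they close: fully open they stand 13 mm farther back than shut.
Start: joints at [-1.321, 0.181, 1.607, -0, 1.354, -0.206], TCP at [0.253, -0.516, 0.304] pointing down, gripper open.
Joint ranges: [-2.99, 2.99], [-0.89, 2.07], [0.3, 2.58], [-1.14, 4.28], [0, 2.63], [-3.12, 3.12]. Speed limits (rad/s): [2.57, 2.57, 3.01, 3.14, 3.14, 3.14].

## Interface

Orientations are given as a rotation vector (axis times angle).
In Python, from bench import * gives the robot as it stands.
- The arm moves only by the shell command python3 -m inch 'ROWS' [FORCE]. ROWS is JSON, a list of rows, each a list of 5 numbers: the shift along the tool's x, y, z in m, then the turn about the tool's z in degrees, then the finger opening in m, from 0 to 0.0854. In form: [[tx, ty, tz, roll, grip], ...]. A call has 1 to 20 rows; each row is the pose to reach, as a shift and turn from the pose commanded when the call began, along the tool's axes at that moment; what a row does not reach only later rows make up. A row lasts 1/10 s, in which the tool goes at most 50 mm and 8.59 degrees, less where a joint would pass 70% of its speed; a pose out of reach is approached as far as the arm can. A call with a gripper value outside its range is refused whole. The fingers move at their own pace and stop on an object; FORCE is the grip in N (left out, the last holds). Time passes only in rows, so rows that repeat a pose let the fingers close. It gives the time, the measured TCP pose, the force, the opening and the grip force at its end, in the units of the state.
- get_state(): the state, without advancing time (a new reading comes with each control period).
- capture(name): name is "scene" or "top"; returns a dict with "pixels" (400x640x3 uint8, red, green, blue), "mtx" (3x3 intrinsics, pixels), "view" (4x4, takes a point from world to camera coordinates). Camera axes: x right, y up, looking along -z (the intrinsics and any distortion apply to the point x, -y, -z); pixel columns grow to the right and rows downward; lengths in m; the calibration is good to about 2 mm. A picture is of the moment at which its call begins. There is no depth.
- sign_off(): hands the job in; it is judged then, once.
The state is a dict: "time": time; "joint_pos": joint angles; "joint_velocities": joint speeds; "joint_torque": joint torques, N m; "position": TCP position; "tcp_rot": TCP orientation; "wrist_force": force on the tool from outside, world axes, zero at the start; "moment": the same for the moment, N m; "gripper_width": opening from 0.0 (shut) to 1.0 (fully open); "grip_force": force on a finger pad.
Only numpy, scipy, OpenCV 4.12 (cv2) and the standard library are available. Lean on these libraries where they do the work, as an engineer would, in place of code of your own. Each camera call takes 0.05 s, during which the arm holds its last target. There are 200 camera calls.

## Working session

There is one attempt and no reset: what is moved stays moved. The work goes in short steps, Python scripts to look and compute and a shell command to move; the robot and the scene stay as the last step left them, time stands still between calls to the robot, and variables do not carry over. Pictures are saved under pics/ and viewed, at most 10 in all, crops included, and the job is handed in when it is done.

```bash
mkdir -p pics; ls; python3 - <<'E'
from bench import *
import cv2,numpy as np
s=get_state();print(s)
for n in("scene","top"):
    c=capture(n);cv2.imwrite(f"pics/{n}0.png",cv2.cvtColor(c["pixels"],cv2.COLOR_RGB2BGR));print(n,c["mtx"],c["view"],[k for k in c])
E
```

```text
pics
{'time': 0.0, 'joint_pos': array([-1.32128849e+00,  1.81598521e-01,  1.60800704e+00, -2.03262665e-05,
        1.35381073e+00, -2.06276126e-01]), 'joint_velocities': array([-0.0004896 , -0.00073784,  0.00019149,  0.00093168, -0.00044553,
       -0.00072861]), 'joint_torque': array([-6.52443359e-04, -4.44871151e+01, -3.51339805e+01, -3.72506320e-04,
        9.04677843e-03, -8.80066047e-07]), 'position': array([ 0.25301036, -0.51586304,  0.30295219]), 'tcp_rot': array([-3.05858897e+00, -7.09357700e-01,  9.30273863e-05]), 'wrist_force': array([ 0.30375532,  0.43821391, -0.01366493]), 'moment': array([0.01428235, 0.03470633, 0.00192128]), 'grip_force': 0.0, 'gripper_width': 1.0040249024142485}
scene [[368.76073622   0.         311.53072619]
 [  0.         368.76073622 199.99757471]
 [  0.           0.           1.        ]] [[-0.56789986 -0.82305611  0.00826972  0.32176758]
 [ 0.42556957 -0.28500884  0.85887165 -0.26562474]
 [-0.70454261  0.49127243  0.51212411 -0.92326823]
 [ 0.          0.          0.          1.        ]] ['pixels', 'mtx', 'view']
top [[448.60619365   0.         318.87308384]
 [  0.         448.60619365 207.57965116]
 [  0.           0.           1.        ]] [[ 0.02047583 -0.99976445  0.00719636  0.02508664]
 [ 0.98512859  0.02140321  0.17048038 -0.51675729]
 [-0.17059425  0.00359861  0.98533479 -1.52506088]
 [ 0.          0.          0.          1.        ]] ['pixels', 'mtx', 'view']
```

View pics/scene0.png

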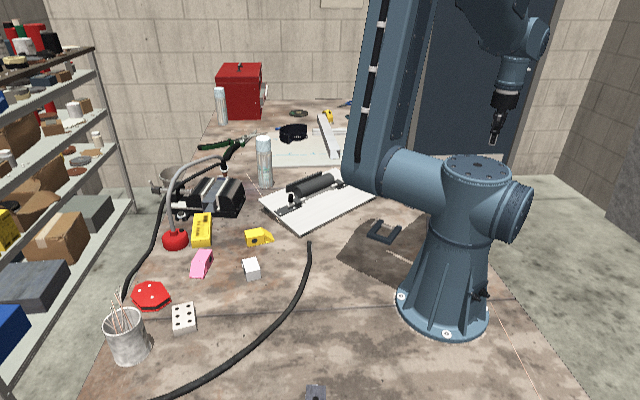

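View pics/top0.png

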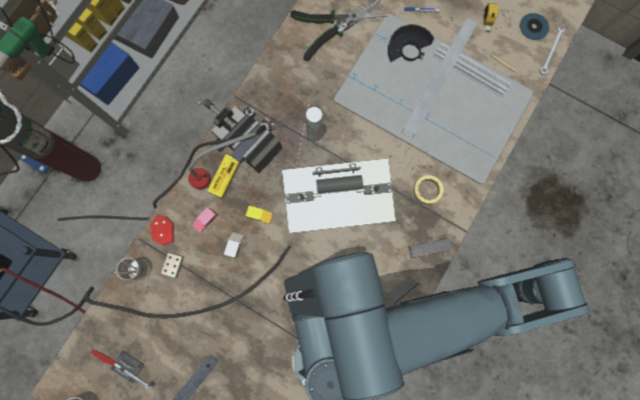

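Scene: the rack is at top ≈(340,195), with the pipe at (340,184). The chock look-alikes in top are pink (204,218), yellow (259,213) and bare grey (233,244). The grey one fits "bare aluminium", so I'll confirm it in an enlarged crop.

```bash
cat > h.py <<'E'
from bench import *
import cv2,numpy as np
def px(c,P):
    P=np.atleast_2d(P);q=(c["view"]@np.c_[P,np.ones(len(P))].T)[:3]*np.array([[1],[-1],[-1]])
    u=c["mtx"]@q;return (u[:2]/u[2]).T
def at(c,uv,z):
    R=c["view"][:3,:3];o=-R.T@c["view"][:3,3]
    d=np.linalg.solve(c["mtx"],np.array([*uv,1.]))*[1,-1,-1];d=R.T@d
    return o+d*(z-o[2])/d[2]
E
python3 - <<'E'
import cv2,numpy as np
t=cv2.imread("pics/top0.png");s=cv2.imread("pics/scene0.png")
a=cv2.resize(t[150:240,275:405],None,fx=6,fy=6,interpolation=cv2.INTER_CUBIC)
b=cv2.resize(t[225:265,215:255],(390,390),interpolation=cv2.INTER_CUBIC)
c=cv2.resize(s[245:290,230:275],(390,390),interpolation=cv2.INTER_CUBIC)
cv2.imwrite("pics/a.png",a);cv2.imwrite("pics/b.png",np.hstack([b,c]))
E
```

```text
(no output)
```

View pics/a.png

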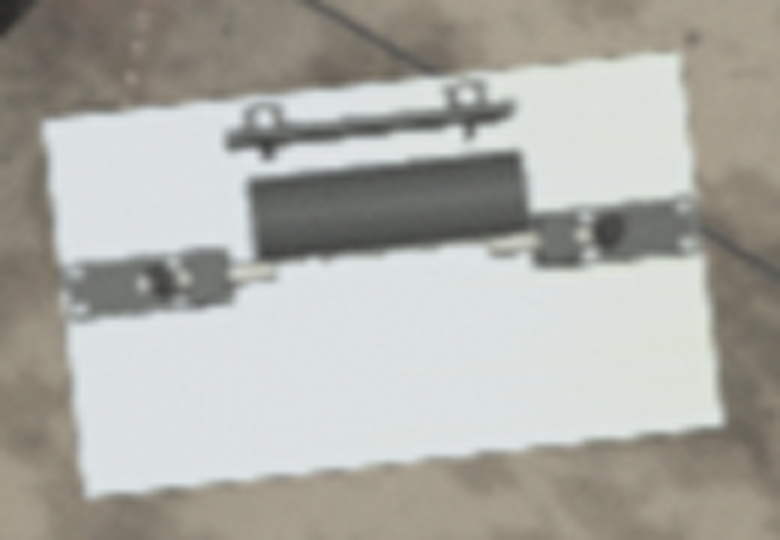

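View pics/b.png

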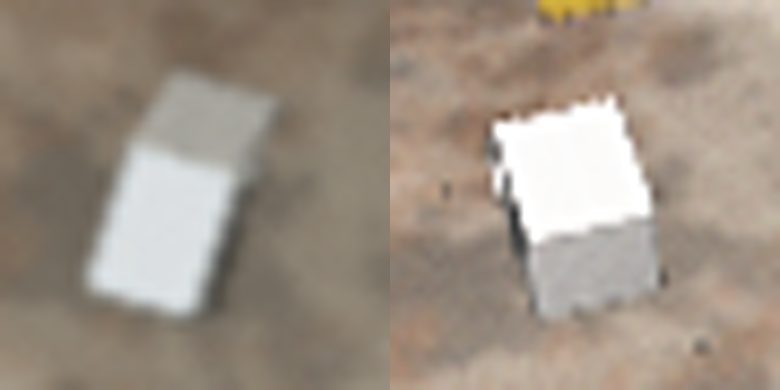

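The crop confirms it: the grey block has a bright top and a 45° face pointing up in the image (top face corners at about (228,240), (240,243), (235,257), (224,255)). Next I'll fit the rack and chock poses.

```bash
cat > fit.py <<'E'
from h import *
from scipy.optimize import least_squares
T=capture("top");S=capture("scene")
def W(p,L):
    x,y,a=p;L=np.array(L,float);c,s=np.cos(a),np.sin(a)
    return np.c_[x+c*L[:,0]-s*L[:,1],y+s*L[:,0]+c*L[:,1],L[:,2]]
def fit(obs,p0):
    f=lambda p:np.r_[tuple((px(c,W(p,L))-uv).ravel() for c,L,uv in obs)]
    r=least_squares(f,p0);return r.x,f(r.x).reshape(-1,2).round(1)
sl=np.tan(.1396);dk=lambda s,y,h:[s*np.cos(.1396)-h*np.sin(.1396),y,.03+s*np.sin(.1396)+h*np.cos(.1396)]
cr=lambda u,v:[275+u/6,150+v/6]
# left(+y)= image left
L=[dk(.124,.19,0),dk(.124,-.19,0),dk(-.101,-.19,0),dk(-.101,.19,0),dk(.050,.08,.05),dk(.05,-.08,.05),dk(.021,.136,.059),dk(.021,-.136,.059)]
uv=[cr(45,120),cr(682,52),cr(723,425),cr(87,497)]
p,r=fit([(T,L[:4],uv)],[.6,0,0]);print("rack",p.round(4),np.degrees(p[2]),r.tolist())
kn=[at(T,cr(158,278),.093),at(T,cr(608,230),.093)]
c,s=np.cos(p[2]),np.sin(p[2])
loc=lambda P:((np.array([[c,s],[-s,c]])@(P[:2]-p[:2])).round(4)).tolist()
print("knobs local",[loc(k) for k in kn],"pipe ends top mid",loc(at(T,cr(250,220),.062)),loc(at(T,cr(525,195),.062)))
print("rail face",loc(at(T,cr(370,135),.075)))
C=[[.009,.02,.036],[.009,-.02,.036],[-.045,-.02,.036],[-.045,.02,.036],[.04,.02,.005],[.04,-.02,.005]]
b=lambda u,v:[215+u/9.75,225+v/9.75]
d=lambda u,v:[230+(u-390)/8.667,245+v/8.667]
ut=[b(132,148),b(240,172),b(197,315),b(88,290),b(180,72),b(278,100)]
us=[d(495,125),d(615,97),d(652,215),d(535,240)]
us_=[us[0],us[1],us[2],us[3]]
q,r=fit([(T,C,ut)],[.45,.2,0]);print("chock top",q.round(4),np.degrees(q[2]),r.tolist())
print("scene px pred",px(S,W(q,C[:4])).round(1).tolist(),np.round(us,1).tolist())
q,r=fit([(T,C,ut),(S,C[:4],us)],[.45,.2,0]);print("chock both",q.round(4),np.degrees(q[2]),r.tolist())
E
python3 fit.py
```

```text
rack [ 0.5521 -0.0367  0.1329] 7.615990444595884 [[-0.1, -0.2], [-0.1, -0.3], [0.4, 0.3], [-0.2, 0.2]]
knobs local [[0.0109, 0.1331], [0.0102, -0.1245]] pipe ends top mid [0.0453, 0.0766] [0.0424, -0.0842]
rail face [0.0849, 0.0023]
chock top [ 0.384   0.3292 -0.2453] -14.053343859162682 [[0.2, -0.5], [0.1, 0.1], [-0.0, 0.6], [0.0, 0.1], [-0.5, -0.2], [0.2, -0.1]]
scene px pred [[242.9, 259.7], [257.2, 256.5], [261.9, 268.7], [247.0, 272.2]] [[242.1, 259.4], [256.0, 256.2], [260.2, 269.8], [246.7, 272.7]]
chock both [ 0.3844  0.3305 -0.2576] -14.758118383592079 [[-0.2, -0.6], [-0.2, 0.1], [-0.6, 0.5], [-0.5, -0.2], [-0.7, -0.3], [-0.0, -0.1], [0.3, 0.3], [0.8, 0.4], [1.0, -0.9], [-0.4, -0.4]]
```

```bash
cat >> h.py <<'E'
from scipy.spatial.transform import Rotation as Ro
RK=np.array([.5521,-.0367,.1329])
def deck(s,y,h=0):
    x=s*np.cos(.1396)-h*np.sin(.1396);c,q=np.cos(RK[2]),np.sin(RK[2])
    return np.array([RK[0]+c*x-q*y,RK[1]+q*x+c*y,.03+s*np.sin(.1396)+h*np.cos(.1396)])
def go(P,yaw=None):
    """shift (tool axes) to bring grasp point to P; roll to bring tool x to yaw deg"""
    s=get_state();R=Ro.from_rotvec(s["tcp_rot"]).as_matrix()
    g=s["position"]+.054*R[:,2];y0=np.degrees(np.arctan2(R[1,0],R[0,0]))
    print("shift",(R.T@(np.array(P)-g)).round(4),"yaw",y0.round(1),"roll",None if yaw is None else round((y0-yaw+180)%360-180,1),"tilt",R[:,2].round(3),"t",s["time"],"F",s["wrist_force"].round(1),"q6",s["joint_pos"][5].round(2))
E
python3 - <<'E'
from h import *
go([.42,0,.25]);go([.3668,.3345,.12],-14.4);go([.3668,.3345,.025],-14.4)
E
```

```text
shift [ 3.770e-01 -3.898e-01 -2.000e-04] yaw 26.1 roll None tilt [-0.     0.001 -1.   ] t 0.2 F [-0.5  0.5  1. ] q6 -0.21
shift [ 0.4765 -0.7134  0.1302] yaw 26.1 roll 40.5 tilt [-0.     0.001 -1.   ] t 0.2 F [-0.5  0.5  1. ] q6 -0.21
shift [ 0.4764 -0.7133  0.2252] yaw 26.1 roll 40.5 tilt [-0.     0.001 -1.   ] t 0.2 F [-0.5  0.5  1. ] q6 -0.21
```

```bash
python3 -m inch '[[0.377,-0.39,0,0,0.085],[0.377,-0.39,0,0,0.085],[0.377,-0.39,0,0,0.085],[0.377,-0.39,0,5,0.085],[0.377,-0.39,0,10,0.085],[0.377,-0.39,0,15,0.085],[0.377,-0.39,0,20,0.085],[0.377,-0.39,0,25,0.085],[0.377,-0.39,0,30,0.085],[0.377,-0.39,0,40.5,0.085],[0.377,-0.39,0,40.5,0.085],[0.476,-0.713,0,40.5,0.085],[0.476,-0.713,0,40.5,0.085],[0.476,-0.713,0.03,40.5,0.085],[0.476,-0.713,0.06,40.5,0.085],[0.476,-0.713,0.1,40.5,0.085],[0.476,-0.713,0.13,40.5,0.085],[0.476,-0.713,0.13,40.5,0.085],[0.476,-0.713,0.13,40.5,0.085],[0.476,-0.713,0.13,40.5,0.085]]' 25
python3 - <<'E'
from h import *
go([.3668,.3345,.025],-14.4)
for n,(a,b,c,d) in {"top":(190,280,170,290),"scene":(200,300,190,310)}.items():
    im=capture(n)["pixels"][a:b,c:d,::-1];cv2.imwrite(f"pics/{n}1.png",cv2.resize(im,(480,int(480*(b-a)/(d-c))),interpolation=2))
a,b=cv2.imread("pics/top1.png"),cv2.imread("pics/scene1.png");cv2.imwrite("pics/c.png",np.vstack([a[:290],b[100:400]])[:598])
E
```

```text
time: 2.2
position: [0.3639, 0.3347, 0.1704]
tcp_rot: [3.114, -0.388, -0.008]
wrist_force: [0.0, -0.0, 0.3]
gripper_width: 0.992
grip_force: 0.0
shift [ 0.0036 -0.0011  0.0914] yaw -14.2 roll 0.2 tilt [-0.006 -0.003 -1.   ] t 2.2 F [ 0.  -0.   0.3] q6 2.32
```

View pics/c.png

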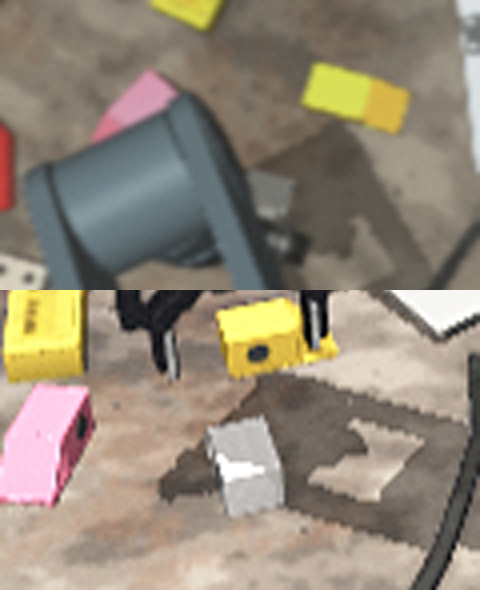

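The gripper is over the chock (scene crop ≈(245,465)), with fingers on either side, and the pink and yellow look-alikes are clear of it. I'll descend and grip.

```bash
python3 -m inch '[[0,0,0.04,0,0.085],[0,0,0.075,0,0.085],[0,0,0.095,0,0.085],[0,0,0.095,0,0.085],[0,0,0.095,0,0.03],[0,0,0.095,0,0.03],[0,0,0.095,0,0.03],[0,0,0.095,0,0.03],[0,0,0.095,0,0.03],[0,0,0.095,0,0.03]]' 30
python3 - <<'E'
from h import *
go([.3668,.3345,.025],-14.4)
E
```

```text
time: 3.3
position: [0.3681, 0.3342, 0.0809]
tcp_rot: [-3.115, 0.393, -0.005]
wrist_force: [-0.1, -0.4, 7.6]
gripper_width: 0.464
grip_force: 30.9
shift [-0.0015  0.0002  0.0019] yaw -14.4 roll 0.0 tilt [ 0.004  0.002 -1.   ] t 3.3 F [-0.1 -0.4  7.6] q6 2.32
```

```bash
python3 -m inch '[[0,0,-0.04,0,0.03],[0,0,-0.08,0,0.03],[0,0,-0.12,0,0.03],[0,0,-0.12,0,0.03]]'
python3 - <<'E'
from h import *
s=get_state();print(s["gripper_width"],s["grip_force"])
go(deck(-.048,0,.09),7.6);go(deck(-.048,0,.027),7.6)
E
```

```text
time: 3.7
position: [0.3696, 0.3352, 0.2052]
tcp_rot: [-3.11, 0.392, -0.015]
wrist_force: [0.4, 1.0, -1.7]
gripper_width: 0.462
grip_force: 32.1
0.4624787946928829 32.127962708473206
shift [0.2126 0.3382 0.0379] yaw -14.4 roll -22.0 tilt [ 0.01   0.006 -1.   ] t 3.7 F [ 0.4  1.  -1.7] q6 2.32
shift [0.2202 0.3355 0.1004] yaw -14.4 roll -22.0 tilt [ 0.01   0.006 -1.   ] t 3.7 F [ 0.4  1.  -1.7] q6 2.32
```

```bash
python3 -m inch '[[0.053,0.084,0,-5,0.03],[0.08,0.126,0,-10,0.03],[0.106,0.168,0,-16,0.03],[0.133,0.21,0,-22,0.03],[0.16,0.252,0,-22,0.03],[0.186,0.295,0,-22,0.03],[0.213,0.338,0.01,-22,0.03],[0.213,0.338,0.03,-22,0.03],[0.213,0.338,0.03,-22,0.03],[0.213,0.338,0.03,-22,0.03],[0.213,0.338,0.03,-22,0.03],[0.213,0.338,0.03,-22,0.03]]'
python3 - <<'E'
from h import *
go(deck(-.048,0,.027),7.6);go(deck(-.048,0,.037),7.6)
E
```

```text
time: 4.9
position: [0.4887, -0.0455, 0.1691]
tcp_rot: [-3.134, -0.211, -0.0]
wrist_force: [0.3, 0.5, -1.3]
gripper_width: 0.461
grip_force: 32.5
shift [ 0.0127 -0.0003  0.065 ] yaw 7.7 roll 0.1 tilt [ 0.  0. -1.] t 4.9 F [ 0.3  0.5 -1.3] q6 1.1
shift [ 0.0113 -0.0003  0.0551] yaw 7.7 roll 0.1 tilt [ 0.  0. -1.] t 4.9 F [ 0.3  0.5 -1.3] q6 1.1
```

```bash
python3 -m inch '[[0.012,0,0.03,0,0.03],[0.012,0,0.05,0,0.03],[0.012,0,0.054,0,0.03],[0.012,0,0.056,0,0.03],[0.012,0,0.058,0,0.03],[0.012,0,0.058,0,0.03]]' 20; python3 -m inch '[[0,0,0.002,0,0.03],[0,0,0.003,0,0.03],[0,0,0.004,0,0.03],[0,0,0.005,0,0.03],[0,0,0.006,0,0.03],[0,0,0.006,0,0.03]]'
python3 - <<'E'
from h import *
go(deck(-.048,0,.027),7.6)
E
```

```text
time: 5.5
position: [0.5014, -0.0452, 0.1118]
tcp_rot: [3.134, 0.209, 0.002]
wrist_force: [0.3, 0.0, -2.8]
gripper_width: 0.462
grip_force: 32.4
time: 6.1
position: [0.5001, -0.0454, 0.1056]
tcp_rot: [3.135, 0.209, -0.003]
wrist_force: [-8.1, -0.4, 6.5]
gripper_width: 0.461
grip_force: 33.9
shift [ 0.0015 -0.0018  0.0015] yaw 7.6 roll 0.0 tilt [-0.002 -0.    -1.   ] t 6.1 F [-8.1 -0.4  6.5] q6 1.11
```

```bash
python3 -m inch '[[0,0,0,0,0.05],[0,0,0,0,0.05],[0,0,0,0,0.05],[0,0,0,0,0.05]]'; python3 -m inch '[[0,0,-0.001,0,0.05],[0,0,-0.001,0,0.03],[0,0,-0.001,0,0.03],[0,0,-0.001,0,0.03],[0,0,-0.001,0,0.03]]' 20
python3 - <<'E'
from h import *
go(deck(-.048,0,.027),7.6)
c=capture("scene");a=c["pixels"][150:250,240:390,::-1];b=capture("top")["pixels"][150:240,275:405,::-1]
cv2.imwrite("pics/d.png",np.hstack([cv2.resize(a,(450,300),interpolation=2),cv2.resize(b,(345,300),interpolation=2)]))
E
```

```text
time: 6.5
position: [0.5013, -0.0454, 0.1052]
tcp_rot: [3.134, 0.209, 0.001]
wrist_force: [0.5, 0.2, 0.0]
gripper_width: 0.582
grip_force: 0.0
time: 7.0
position: [0.5011, -0.0453, 0.1061]
tcp_rot: [3.135, 0.209, 0.001]
wrist_force: [-0.7, 0.5, 3.7]
gripper_width: 0.464
grip_force: 21.5
shift [ 0.0003 -0.0018  0.0021] yaw 7.6 roll 0.0 tilt [ 0. -0. -1.] t 7.0 F [-0.7  0.5  3.7] q6 1.11
```

View pics/d.png

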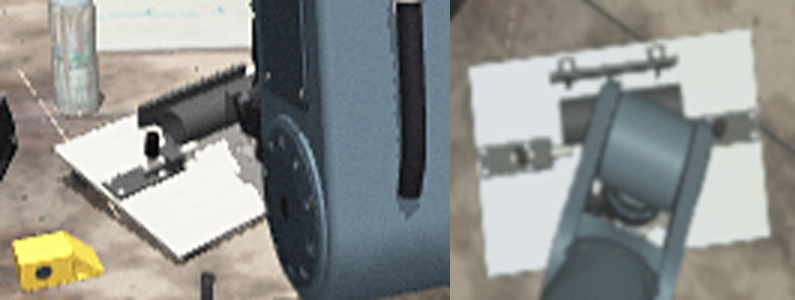

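The arm hides the chock in both views (pipe at left crop (185,120)), but the force and grip readings show it seated. Now I'll push up the slope in short steps.

```bash
python3 -m inch '[[0.004,0,-0.0006,0,0.03],[0.008,0,-0.0011,0,0.03],[0.012,0,-0.0017,0,0.03],[0.016,0,-0.0022,0,0.03],[0.02,0,-0.0028,0,0.03],[0.02,0,-0.0028,0,0.03]]';  python3 -m inch '[[0.003,0,-0.0004,0,0.03],[0.006,0,-0.0008,0,0.03],[0.009,0,-0.0013,0,0.03],[0.009,0,-0.0013,0,0.03]]'; python3 -m inch '[[0.002,0,-0.0003,0,0.03],[0.004,0,-0.0006,0,0.03],[0.004,0,-0.0006,0,0.03]]'
```

```text
time: 7.7
position: [0.5192, -0.0426, 0.1086]
tcp_rot: [-3.134, -0.209, 0.007]
wrist_force: [-9.2, 0.1, 10.8]
gripper_width: 0.463
grip_force: 22.5
time: 8.1
position: [0.528, -0.0415, 0.1098]
tcp_rot: [-3.134, -0.209, 0.008]
wrist_force: [-9.3, -0.9, 10.0]
gripper_width: 0.457
grip_force: 22.5
time: 8.4
position: [0.5301, -0.0411, 0.11]
tcp_rot: [-3.134, -0.21, 0.015]
wrist_force: [-17.2, -2.9, 15.7]
gripper_width: 0.459
grip_force: 23.2
```

```bash
python3 -m inch '[[0,0,-0.0015,0,0.03],[0,0,-0.0015,0,0.03],[0,0,-0.0015,0,0.03]]'
python3 - <<'E'
from h import *
go(deck(-.005-.018,0,.027),7.6)
a=capture("scene")["pixels"][150:250,240:340,::-1];b=capture("top")["pixels"][150:240,275:405,::-1]
cv2.imwrite("pics/e.png",np.hstack([cv2.resize(a,(380,380),interpolation=2),cv2.resize(b,(410,380),interpolation=2)]))
E
```

```text
time: 8.7
position: [0.5325, -0.0407, 0.111]
tcp_rot: [-3.134, -0.209, 0.004]
wrist_force: [-2.8, -0.5, -3.7]
gripper_width: 0.465
grip_force: 20.8
shift [-0.0064 -0.0013  0.0035] yaw 7.6 roll 0.0 tilt [-0.003  0.001 -1.   ] t 8.7 F [-2.8 -0.5 -3.7] q6 1.14
```

View pics/e.png

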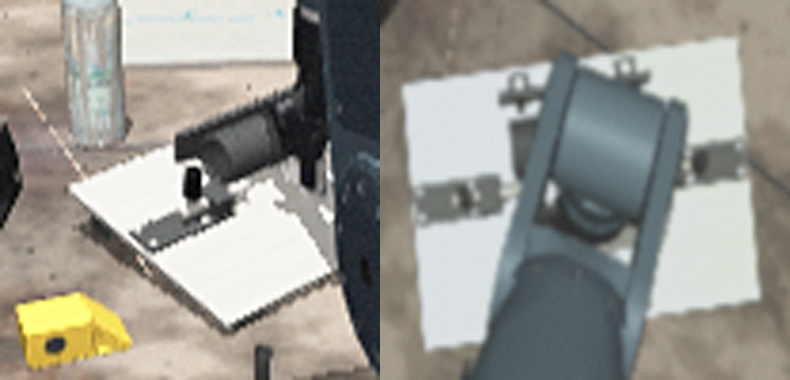

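The chock has pushed the pipe off the bolts (left pipe end at right crop (520,148)), with a gap to the rail still visible at (520,112). I'll continue in small steps.

```bash
python3 -m inch '[[0.001,0,0.0001,0,0.03],[0.002,0,0,0,0.03],[0.002,0,0,0,0.03]]'; python3 -m inch '[[0.001,0,-0.0002,0,0.03],[0.002,0,-0.0003,0,0.03],[0.002,0,-0.0003,0,0.03]]';python3 -m inch '[[0.001,0,-0.0001,0,0.03],[0.0015,0,-0.0002,0,0.03],[0.0015,0,-0.0002,0,0.03]]'
```

```text
time: 9.1
position: [0.536, -0.0406, 0.1121]
tcp_rot: [3.135, 0.209, 0.001]
wrist_force: [-2.2, 0.0, -3.6]
gripper_width: 0.461
grip_force: 20.8
time: 9.4
position: [0.5379, -0.0404, 0.1125]
tcp_rot: [3.135, 0.209, 0.001]
wrist_force: [-1.5, 0.6, -3.8]
gripper_width: 0.465
grip_force: 20.8
time: 9.7
position: [0.5392, -0.0402, 0.1127]
tcp_rot: [3.135, 0.209, 0.0]
wrist_force: [-1.9, 0.9, -3.5]
gripper_width: 0.464
grip_force: 20.8
```

```bash
python3 -m inch '[[0.001,0,0,0,0.03],[0.002,0,0,0,0.03],[0.002,0,0,0,0.03]]'; python3 -m inch '[[0.001,0,-0.0001,0,0.03],[0.0015,0,-0.0002,0,0.03],[0.0015,0,-0.0002,0,0.03]]';python3 -m inch '[[0.001,0,-0.0001,0,0.03],[0.0015,0,-0.0002,0,0.03],[0.0015,0,-0.0002,0,0.03]]'
```

```text
time: 10.0
position: [0.5413, -0.0399, 0.1127]
tcp_rot: [3.135, 0.209, 0.001]
wrist_force: [-2.0, 0.0, -3.2]
gripper_width: 0.468
grip_force: 20.8
time: 10.3
position: [0.5427, -0.0397, 0.1129]
tcp_rot: [3.135, 0.209, 0.0]
wrist_force: [-1.7, 0.4, -3.1]
gripper_width: 0.463
grip_force: 20.8
time: 10.6
position: [0.5442, -0.0395, 0.1131]
tcp_rot: [3.135, 0.209, 0.001]
wrist_force: [-2.8, -0.5, -4.7]
gripper_width: 0.466
grip_force: 20.8
```

```bash
python3 -m inch '[[0.001,0,-0.0001,0,0.03],[0.001,0,-0.0001,0,0.03]]'; python3 -m inch '[[0.001,0,-0.0001,0,0.03],[0.001,0,-0.0001,0,0.03]]'
```

```text
time: 10.8
position: [0.5452, -0.0394, 0.1131]
tcp_rot: [-3.135, -0.209, -0.0]
wrist_force: [-3.2, -0.2, -4.0]
gripper_width: 0.464
grip_force: 20.8
time: 11.0
position: [0.5462, -0.0393, 0.1133]
tcp_rot: [3.135, 0.209, 0.001]
wrist_force: [-1.8, -0.1, -3.2]
gripper_width: 0.462
grip_force: 20.8
```

```bash
python3 - <<'E'
from h import *
go(deck(-.005-.018,0,.027),7.6)
E
```

```text
shift [-0.0204 -0.0018  0.0057] yaw 7.6 roll 0.0 tilt [ 0. -0. -1.] t 11.0 F [-1.8 -0.1 -3.2] q6 1.15
```

```bash
python3 -m inch '[[0.001,0,0.0001,0,0.03],[0.001,0,0.0001,0,0.03]]'; python3 -m inch '[[0.001,0,0,0,0.03],[0.001,0,0,0,0.03]]';python3 -m inch '[[0.001,0,0,0,0.03],[0.001,0,0,0,0.03]]'
```

```text
time: 11.2
position: [0.5471, -0.0391, 0.1131]
tcp_rot: [3.135, 0.209, 0.0]
wrist_force: [-3.1, -0.6, -3.7]
gripper_width: 0.458
grip_force: 20.8
time: 11.4
position: [0.5479, -0.039, 0.113]
tcp_rot: [-3.135, -0.209, 0.001]
wrist_force: [-2.3, -0.2, -3.3]
gripper_width: 0.464
grip_force: 20.7
time: 11.6
position: [0.5485, -0.0388, 0.1128]
tcp_rot: [-3.134, -0.209, 0.003]
wrist_force: [-4.7, -1.6, -3.6]
gripper_width: 0.464
grip_force: 20.7
```

```bash
python3 - <<'E'
from h import *
a=capture("scene")["pixels"][170:220,260:330,::-1];b=capture("top")["pixels"][155:205,300:380,::-1]
cv2.imwrite("pics/f.png",np.hstack([cv2.resize(a,(390,279),interpolation=2),cv2.resize(b,(400,250),interpolation=2)[:,:].repeat(1,0) if 0 else cv2.resize(b,(400,279),interpolation=2)]))
E
```

```text
(no output)
```

View pics/f.png

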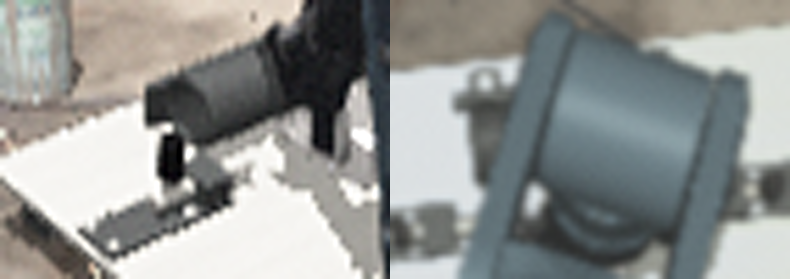

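The pipe is now essentially at the rail (right crop (485,110), no visible gap). I'll press on gently.

```bash
python3 -m inch '[[0.001,0,0,0,0.03],[0.001,0,0,0,0.03]]'; python3 -m inch '[[0.001,0,0,0,0.03],[0.001,0,0,0,0.03]]'
```

```text
time: 11.9
position: [0.5487, -0.0388, 0.1128]
tcp_rot: [-3.134, -0.209, 0.006]
wrist_force: [-10.3, -1.4, -0.1]
gripper_width: 0.465
grip_force: 21.2
time: 12.1
position: [0.5489, -0.0387, 0.1127]
tcp_rot: [-3.134, -0.209, 0.009]
wrist_force: [-13.7, -2.5, 4.8]
gripper_width: 0.464
grip_force: 21.7
```

```bash
python3 -m inch '[[0,0,-0.0004,0,0.03],[0,0,-0.0006,0,0.03],[0,0,-0.0006,0,0.03]]'; python3 -m inch '[[0,0,0,0,0.03],[0,0,0,0,0.03]]'
```

```text
time: 12.4
position: [0.5491, -0.0387, 0.1129]
tcp_rot: [-3.134, -0.209, 0.008]
wrist_force: [-9.7, -2.7, -1.7]
gripper_width: 0.464
grip_force: 20.9
time: 12.6
position: [0.5491, -0.0387, 0.1129]
tcp_rot: [-3.134, -0.209, 0.008]
wrist_force: [-9.6, -2.0, -2.5]
gripper_width: 0.466
grip_force: 20.9
```

```bash
python3 -m inch '[[0.0003,0,0,0,0.03],[0.0003,0,0,0,0.03],[0.0003,0,0,0,0.03]]'; python3 -m inch '[[0,0,0,0,0.045],[0,0,0,0,0.05],[0,0,0,0,0.055],[0,0,0,0,0.06],[0,0,0,0,0.06]]'; python3 -m inch '[[0,0,-0.02,0,0.06],[0,0,-0.05,0,0.06],[0,0,-0.09,0,0.06],[-0.04,0,-0.13,0,0.06],[-0.09,0,-0.15,0,0.06],[-0.14,0,-0.15,0,0.06],[-0.14,0,-0.15,0,0.06]]'
python3 - <<'E'
from h import *
go(deck(.021,.129,.08),97.6)
a=capture("scene")["pixels"][150:240,240:360,::-1];b=capture("top")["pixels"][150:240,275:405,::-1]
cv2.imwrite("pics/g.png",np.hstack([cv2.resize(a,(400,300),interpolation=2),cv2.resize(b,(400,300),interpolation=2)]))
E
```

```text
time: 12.9
position: [0.5492, -0.0387, 0.1129]
tcp_rot: [-3.134, -0.209, 0.009]
wrist_force: [-10.4, -2.6, -0.9]
gripper_width: 0.465
grip_force: 21.2
time: 13.4
position: [0.5518, -0.0386, 0.1141]
tcp_rot: [3.134, 0.209, 0.002]
wrist_force: [0.6, -0.1, -0.2]
gripper_width: 0.7
grip_force: 0.0
time: 14.1
position: [0.4089, -0.0566, 0.2637]
tcp_rot: [3.135, 0.208, -0.001]
wrist_force: [0.4, 0.2, -0.3]
gripper_width: 0.702
grip_force: 0.0
shift [ 0.1543 -0.1298  0.0974] yaw 7.6 roll -90.0 tilt [-0.001 -0.    -1.   ] t 14.1 F [ 0.4  0.2 -0.3] q6 1.01
```

View pics/g.png

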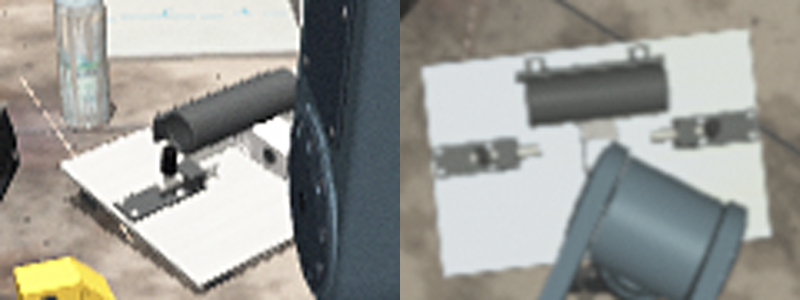

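The pipe is tight on the rail (right crop (597,95)), the chock sits centred under its low side at (600,145), and both bolts are still in. Next is the left knob at (482,156).

```bash
python3 -m inch '[[0,0,0,-8,0.055],[0.01,-0.03,0,-16,0.055],[0.03,-0.06,0,-24,0.055],[0.06,-0.09,0,-32,0.055],[0.09,-0.12,0,-40,0.055],[0.12,-0.13,0,-48,0.055],[0.15,-0.13,0,-56,0.055],[0.154,-0.13,0.02,-64,0.055],[0.154,-0.13,0.04,-72,0.055],[0.154,-0.13,0.05,-80,0.055],[0.154,-0.13,0.05,-88,0.055],[0.154,-0.13,0.05,-90,0.055],[0.154,-0.13,0.05,-90,0.055],[0.154,-0.13,0.05,-90,0.055]]' 30
python3 - <<'E'
from h import *
go(deck(.0195,.133,.052),97.6)
E
```

```text
time: 15.6
position: [0.5487, 0.0925, 0.2132]
tcp_rot: [-2.07, -2.363, -0.0]
wrist_force: [0.3, 0.1, 0.5]
gripper_width: 0.643
grip_force: 0.0
shift [ 0.0045 -0.0017  0.075 ] yaw 97.6 roll -0.0 tilt [-0.  0. -1.] t 15.6 F [0.3 0.1 0.5] q6 -0.18
```

```bash
python3 -m inch '[[0.0045,-0.0017,0.03,0,0.055],[0.0045,-0.0017,0.055,0,0.055],[0.0045,-0.0017,0.075,0,0.055],[0.0045,-0.0017,0.075,0,0.005],[0.0045,-0.0017,0.075,0,0.005],[0.0045,-0.0017,0.075,0,0.005],[0.0045,-0.0017,0.075,0,0.005],[0.0045,-0.0017,0.075,0,0.005],[0.0045,-0.0017,0.075,0,0.005],[0.0045,-0.0017,0.075,0,0.005]]' 30
```

```text
time: 16.6
position: [0.5491, 0.0966, 0.1405]
tcp_rot: [2.066, 2.358, 0.011]
wrist_force: [11.0, 1.9, -12.6]
gripper_width: 0.186
grip_force: 28.7
```

```bash
python3 -m inch '[[0.008,0,0,0,0.005],[0.016,0,0,0,0.005],[0.024,0,0,0,0.005],[0.032,0,0,0,0.005],[0.037,0,0,0,0.005],[0.039,0,0,0,0.005],[0.039,0,0,0,0.005],[0.039,0,0,0,0.005]]'; python3 -m inch '[[0.002,0,0,0,0.005],[0.002,0,0,0,0.005]]'
```

```text
time: 17.4
position: [0.5442, 0.1333, 0.1405]
tcp_rot: [2.064, 2.357, 0.007]
wrist_force: [10.3, -7.7, -12.3]
gripper_width: 0.183
grip_force: 28.8
time: 17.6
position: [0.5442, 0.1337, 0.1405]
tcp_rot: [2.062, 2.355, 0.003]
wrist_force: [11.0, -16.4, -13.0]
gripper_width: 0.19
grip_force: 28.8
```

Left bolt is at its stop. I'll release it, lift, and cross to the right knob.

```bash
python3 -m inch '[[-0.003,0,0,0,0.055],[-0.003,0,0,0,0.055],[-0.003,0,0,0,0.055],[-0.003,0,0,0,0.055],[-0.003,0,-0.04,0,0.055],[-0.003,0,-0.08,0,0.055],[-0.04,0,-0.09,0,0.055],[-0.08,0,-0.09,0,0.055],[-0.12,0,-0.09,0,0.055],[-0.16,0,-0.09,0,0.055],[-0.2,0,-0.09,0,0.055],[-0.24,0,-0.09,0,0.055],[-0.28,0,-0.09,0,0.055],[-0.296,0,-0.09,0,0.055],[-0.296,0,-0.09,0,0.055],[-0.296,0,-0.09,0,0.055]]'
python3 - <<'E'
from h import *
go(deck(.0195,-.1245,.052),97.6)
E
```

```text
time: 19.2
position: [0.5792, -0.1555, 0.2284]
tcp_rot: [-2.068, -2.363, -0.001]
wrist_force: [-0.1, 0.2, -0.1]
gripper_width: 0.642
grip_force: 0.0
shift [-0.0033  0.001   0.0902] yaw 97.6 roll 0.0 tilt [-0.001  0.001 -1.   ] t 19.2 F [-0.1  0.2 -0.1] q6 -0.59
```

```bash
python3 -m inch '[[-0.0035,0.0025,0.03,0,0.055],[-0.0035,0.0025,0.06,0,0.055],[-0.0035,0.0025,0.09,0,0.055],[-0.0035,0.0025,0.09,0,0.055],[-0.0035,0.0025,0.09,0,0.005],[-0.0035,0.0025,0.09,0,0.005],[-0.0035,0.0025,0.09,0,0.005],[-0.0035,0.0025,0.09,0,0.005],[-0.0035,0.0025,0.09,0,0.005],[-0.0035,0.0025,0.09,0,0.005],[-0.0035,0.0025,0.09,0,0.005]]' 30
```

```text
time: 20.3
position: [0.5839, -0.1599, 0.141]
tcp_rot: [2.066, 2.361, 0.003]
wrist_force: [1.0, 2.2, 6.1]
gripper_width: 0.187
grip_force: 29.4
```

```bash
python3 -m inch '[[-0.008,0,0,0,0.005],[-0.016,0,0,0,0.005],[-0.024,0,0,0,0.005],[-0.032,0,0,0,0.005],[-0.037,0,0,0,0.005],[-0.039,0,0,0,0.005],[-0.039,0,0,0,0.005],[-0.039,0,0,0,0.005]]'; python3 -m inch '[[-0.002,0,0,0,0.005],[-0.002,0,0,0,0.005]]'
```

```text
time: 21.1
position: [0.5891, -0.1989, 0.141]
tcp_rot: [2.067, 2.36, 0.003]
wrist_force: [1.6, 1.7, 5.7]
gripper_width: 0.189
grip_force: 29.3
time: 21.3
position: [0.5892, -0.1993, 0.141]
tcp_rot: [2.068, 2.362, 0.005]
wrist_force: [0.4, 6.8, 9.3]
gripper_width: 0.191
grip_force: 29.8
```

Also at its stop. I'll release it, retreat and check.

```bash
python3 -m inch '[[0.002,0,0,0,0.055],[0.002,0,0,0,0.055],[0.002,0,0,0,0.055],[0.002,0,0,0,0.055],[0.002,0,-0.04,0,0.055],[0.002,0,-0.08,0,0.055],[-0.03,0,-0.12,0,0.055],[-0.08,0,-0.15,0,0.055],[-0.13,0,-0.15,0,0.055],[-0.18,0,-0.15,0,0.055],[-0.18,0,-0.15,0,0.055],[-0.18,0,-0.15,0,0.055]]'
python3 - <<'E'
from h import *
a=capture("scene")["pixels"][150:240,240:360,::-1];b=capture("top")["pixels"][150:240,275:405,::-1]
cv2.imwrite("pics/i.png",np.hstack([cv2.resize(a,(400,300),interpolation=2),cv2.resize(b,(400,300),interpolation=2)]))
E
```

```text
time: 22.5
position: [0.6108, -0.3805, 0.2875]
tcp_rot: [-2.072, -2.36, 0.0]
wrist_force: [0.4, -0.1, -0.6]
gripper_width: 0.644
grip_force: 0.0
```

View pics/i.png

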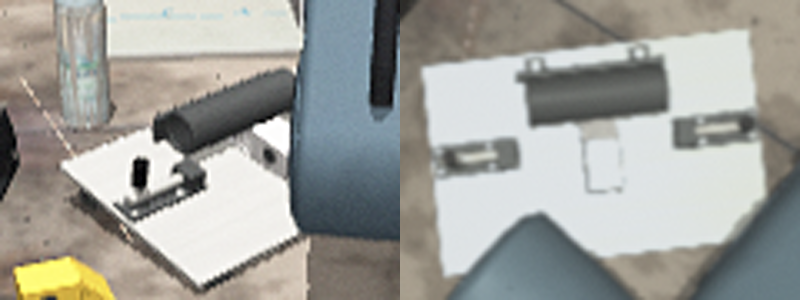

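Both bolts are fully out (knobs at right crop (447,155) and (748,122)). The pipe is square against the rail and held by the centred chock at (603,155), so I'm handing in.

```bash
python3 -c "
from bench import *
print(sign_off())"
```

```text
the job is handed in; nothing more can be done
None
```

The job is handed in: both bolts are drawn to their stops and the chock alone holds the pipe against the back rail. My push read about 10 N at the wrist, briefly 14 N, and once 17 N on the way up. The sign-off gave no verdict.

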